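# Metering one feed wafer into the shrimps' dish

### The arm

A 7-joint arm with a two-finger parallel gripper is mounted at the origin on the work surface. World frame = base frame: x ahead of the robot, y to its left, z up, the work surface at z = 0. Lengths are in m, angles in rad, forces in N, time in s.
With the tool pointing down it reaches from about 0.35 to 0.9 m from the base axis. Payload 19.9 kg.
Tool frame: the origin (TCP) lies midway between the tips of the shut fingers; the grasp point (between the pads) lies 19 mm behind it; x points along the fingers, y is the direction in which the jaws open and shut, and the axes are right-handed (so a half turn about x gives the same grasp; the last joint's range is limited). The gripper opens to 85 mm and grips with 20 to 120 N. Pads are 22 mm wide; open, the fingers measure 114 mm over their backs; the gripper's body (76 mm by 85 mm) begins 54 mm behind the grasp point. The pads swing forward as they close: fully open they stand 13 mm farther back than shut.
Start: joints at [1.234, 0.417, -0.01, 1.614, 0.005, 1.111, -0.053], TCP at [0.182, -0.598, 0.196] pointing down, gripper open.
Joint ranges: [-2.81, 2.81], [-0.39, 2.02], [-1.27, 1.25], [0.06, 2.57], [-1.19, 4.33], [0.19, 2], [-2.82, 2.82]. Speed limits (rad/s): [1.89, 1.89, 2.39, 2.39, 3.01, 3.01, 3.01].

### API

Orientations are given as a unit quaternion [x, y, z, w].
In Python, from station import r, solver, read_state, imaging, ticket gives the robot as it stands. Calls block until the motion is done:
- r.move_pose(position, orientation): joint-space move of the TCP to a pose.
- r.move_straight(position, ori=None, vel=0.15): straight line of the TCP; ori=None keeps the orientation; vel is the mean speed in m/s.
- r.movej(angles): joint-space move.
- r.set_gripper(opening, squeeze=None): finger opening in m; squeeze is the grip in N (None keeps the last); returns when the fingers have stopped.
- r.pause(seconds).
- solver.solve_ik(position, orientation): joint angles nearest the present ones, or None.
- read_state(): the state.
- imaging.capture(name): name is "scene" or "top" or "wrist"; returns a dict with "img" (420x560x3 uint8, red, green, blue), "fx", "fy", "cx", "cy" (pixels), "R" (3x3) and "t" (3): a world point X has camera coordinates R X + t. Camera axes: x right, y down, z forward; pixel columns grow to the right and rows downward; lengths in m; the calibration is good to about 2 mm. The wrist camera is an equidistant fisheye: a pixel r from the principal point sees the ray r / f radians off the axis. A picture is of the moment at which its call begins. There is no depth.
A pose or a line that the arm cannot do raises r.IKError and nothing moves.
- ticket.finish_job(): hands the job in, once; it reports no verdict.
The state is a dict: "t": time; "qpos": joint angles; "qd": joint speeds; "tau": joint torques, N m; "tcp_pos": TCP position; "ee_rot": TCP orientation; "ft_force": force on the tool from outside, world axes, zero at the start; "torque": the same for the moment, N m; "gripper_width": finger opening in m.
Only numpy, scipy, OpenCV 4.12 (cv2) and the standard library are available. Lean on these libraries where they do the work, as an engineer would, in place of code of your own. Each camera call takes 0.05 s, during which the arm holds its last target.

### The job

Stand the green feeding dish under the steel chute of the wafer dispenser and press the dispenser's green plunger right down to its stop and let it rise again, so that one wafer, and only one, drops into the dish. Then carry the dish, kept level, to the cork mat in front of the shrimp tank and leave it standing on the mat with the wafer in it; leave the other things on the shelf where they are.

Things in the scene. Friction and masses are not known exactly. Their poses are not given: they have to be found in the camera images.
- dish_center (a point): Green plastic feeding dish, an open oblong tray 110 mm long (its x axis), 60 mm wide (its y axis) and 24 mm high, walls and floor 5 mm thick, upright outer sides, about 0.09 kg, loose. This point is its centre, 12 mm above its underside; z is up.
- dispenser: White wafer dispenser screwed to the shelf: clear square magazine (39 mm wide, grey cap, 162 mm high) in front, white plunger housing (56 mm wide, 125 mm high) behind. Origin: on the shelf under the middle of the magazine; its -x axis points out of the front, the way the wafer leaves. The foot (84 mm wide, 12 mm high) reaches 18 mm forward and 96 mm back of the origin.
- chute_lip (a point): Middle of the lower lip of the steel chute (39 mm wide) that slopes down from the front of the magazine: 48 mm in front of the dispenser's origin, 36 mm above the shelf. Its side cheeks reach 60 mm forward and hang no lower than 33 mm. The 24 mm high dish fits under it but cannot be lowered or lifted straight past it: it goes in from the front along the shelf and comes out the same way.
- drop_point (a point): About where the middle of the wafer falls: 60 mm in front of the dispenser's origin, 24 mm above the shelf, level with the dish's rim. The dish is well placed with its long side along the dispenser's x axis, its middle 78 to 88 mm in front of the dispenser's origin, its near end just short of the foot.
- plunger (a joint): Downward travel of the plunger in m: 0 up, 0.022 fully down on its stop. Its spring needs about 5 N at the top, 12 N at the bottom, plus 15 N per m/s; it rises by itself when let go. The downstroke drives a flat ejector forward 34 mm, which pushes the lowest wafer out of the magazine at the end of the stroke; on the way up the next wafer sinks into its place.
- plunger_top (a point): Centre of the top face of the plunger's round green button (46 mm across, 12 mm thick), 55 mm behind the dispenser's origin; 160 mm above the shelf when up, 138 mm when fully down. It moves straight down.
- wafer0_center (a point): Centre of the lowest wafer in the magazine, the one that is dispensed: a hard brown disc, 30 mm across and 9 mm thick, 10 g. At the start it lies on the magazine's floor, 72 mm above the shelf.
- wafer1_center (a point): Centre of the second wafer, lying on the first (two more lie above it); it must stay in the magazine.
- mat: Cork mat, fixed, 130 mm (its x axis) by 160 mm (its y axis), 5 mm thick, on the robot's side of the closed glass shrimp tank (300 mm wide, 210 mm high, hinged clear flap on top), whose front pane stands 165 to 225 mm beyond the mat's centre. Origin: centre of its underside, on the shelf.
- tube: Grey ceramic shrimp tube, eight-sided, 100 mm long, 54 mm high, lying on its flat foot; loose bystander. Origin: under its centre.
- tub: White round food tub with an orange lid, 62 mm across, 58 mm high; loose bystander. Origin: under its centre.
- scraper: Black magnetic glass scraper with a blue grip, 86 x 46 x 38 mm; loose bystander. Origin: under its centre.
- tweezers: Stainless steel tweezers, 200 mm long, lying flat; loose bystander. Origin: under their middle.
- meter: White and blue pen-shaped water meter, 150 x 32 x 22 mm, lying flat; loose bystander. Origin: near its middle, on the underside.
There are look-alikes about, which are no part of the job. Of the things shaped like the part that bears dish_center, the green one is meant.

How it is judged:
By the outcome, as a careful person would: the job done as asked, in the order asked, and still so for the second after the job is handed in, with the robot touching nothing.
It also fails if it takes over 66 s, if anything falls off the work surface, if the arm or the gripper's body presses on something with over 40 N, if the wrist force passes 120 N, or if a joint passes its speed limit or range.

## Working session

There is one attempt and no reset: what is moved stays moved. The work goes in short steps, each a Python script; the robot and the scene stay as the last script left them, time stands still between calls to the robot, and variables do not carry over. Pictures are saved under pics/ and viewed, and the job is handed in when it is done.

```bash
ls; mkdir -p pics
python3 - <<'E'
from station import r, solver, read_state, imaging, ticket
import cv2
for n in ("scene","top","wrist"):
    c=imaging.capture(n); cv2.imwrite(f"pics/{n}0.png",c["img"][:,:,::-1])
    print(n,c["fx"],c["cx"],c["cy"],c["R"],c["t"])
s=read_state();print(s["t"],s["tcp_pos"],s["ee_rot"],s["gripper_width"],s["ft_force"])
E
```

```text
pics
scene 449.63277788306294 287.2618979207513 207.9521469224215 [[ 0.12834669  0.99168126  0.00976765]
 [ 0.73223207 -0.08811618 -0.67533083]
 [-0.66885224  0.09382866 -0.73745024]] [-0.06398371 -0.3389296   1.63332702]
top 412.0702644699092 278.05134302577017 212.15847206177534 [[-0.02921546 -0.99947142 -0.01425971]
 [-0.99116878  0.03081291 -0.12897677]
 [ 0.12934798  0.01036566 -0.99154508]] [0.02109766 0.60061608 1.11248886]
wrist 325.19226210127806 274.752127251114 209.69823501300093 [[ 0.29010653 -0.95699322 -0.00147413]
 [-0.9074584  -0.27557886  0.31713648]
 [-0.3039037  -0.09066565 -0.94837876]] [-0.62479253 -0.04145707  0.38163402]
0.15 [ 0.18148944 -0.59776725  0.19589331] [-0.69935315 -0.10416997  0.6995248  -0.10353184] 0.08508481153469141 [-0.40014183 -0.04261747 -0.59813102]
```

View pics/scene0.png

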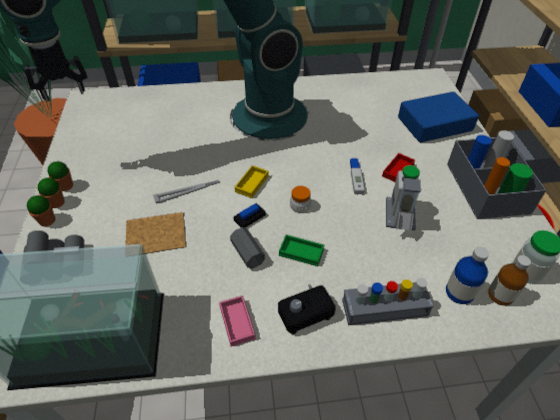

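View pics/top0.png

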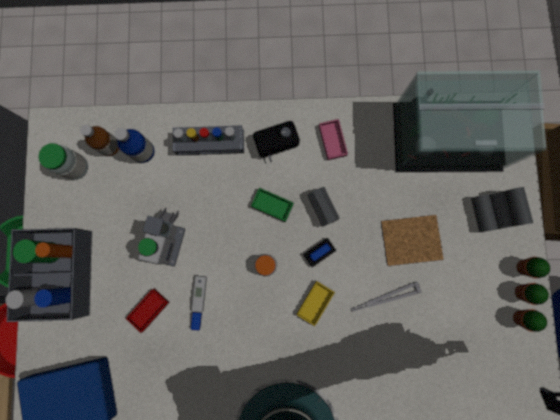

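View pics/wrist0.png

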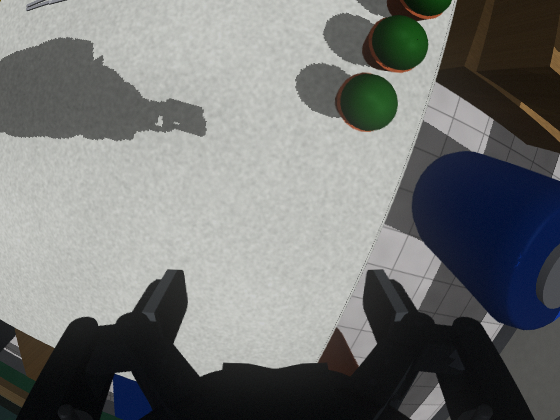

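The scene view shows four trays. Green is at scene (302,250) / top (271,205), yellow at top (315,303), red at (148,310) and pink at (333,139). Other green things are the dispenser button at top (147,247), the bottle cap at (57,160) and the plants at (535,268). I choose the tray at (271,205), and I'll check it and the dispenser in close crops.

```bash
cat > h.py <<'E'
import numpy as np, cv2
from station import r, solver, read_state, imaging, ticket
def ray(c,px):
    px=np.atleast_2d(np.asarray(px,float))
    d=np.c_[(px[:,0]-c["cx"])/c["fx"],(px[:,1]-c["cy"])/c["fy"],np.ones(len(px))]
    R=np.array(c["R"]);o=-R.T@np.array(c["t"])
    return o,d@R
def plane(c,px,z):
    o,d=ray(c,px); return o+d*((z-o[2])/d[:,2])[:,None]
def proj(c,X):
    X=np.atleast_2d(X)@np.array(c["R"]).T+np.array(c["t"])
    return np.c_[c["fx"]*X[:,0]/X[:,2]+c["cx"],c["fy"]*X[:,1]/X[:,2]+c["cy"]]
def tri(c1,p1,c2,p2):
    o1,d1=ray(c1,p1);o2,d2=ray(c2,p2);d1=d1[0];d2=d2[0]
    A=np.c_[d1,-d2];s=np.linalg.lstsq(A,o2-o1,rcond=None)[0]
    a=o1+s[0]*d1;b=o2+s[1]*d2
    return (a+b)/2,np.linalg.norm(a-b)
def big(m,near=None):
    n,l,st,ce=cv2.connectedComponentsWithStats(m.astype(np.uint8))
    if near is None:i=1+np.argmax(st[1:,4])
    else:
        ok=[k for k in range(1,n) if st[k,4]>20]; i=min(ok,key=lambda k:np.hypot(*(ce[k]-near)))
    return l==i,ce[i]
def hsv(c): return cv2.cvtColor(c["img"],cv2.COLOR_RGB2HSV)
def crop(c,x0,y0,x1,y1,f,s): cv2.imwrite(f,cv2.resize(c["img"][y0:y1,x0:x1,::-1],None,fx=s,fy=s,interpolation=cv2.INTER_CUBIC))
E
python3 - <<'E'
from h import *
s=imaging.capture("scene");t=imaging.capture("top")
import pickle;pickle.dump((s,t),open("st0.pkl","wb"))
a=cv2.resize(s["img"][140:280,270:450],None,fx=4,fy=4,interpolation=2)
cv2.imwrite("pics/cs.png",a[:,:,::-1])
crop(t,110,170,310,280,"pics/ct.png",4)
for c,near,n2 in((s,(302,250),(411,172)),(t,(271,205),(147,247))):
    h=hsv(c);g=(h[...,0]>45)&(h[...,0]<80)&(h[...,1]>120)&(h[...,2]>40)
    m,ce=big(g,near);b,cb=big(g,n2)
    cnt=max(cv2.findContours(m.astype(np.uint8),0,1)[0],key=cv2.contourArea)
    print(ce,m.sum(),cv2.minAreaRect(cnt),cb,b.sum())
    for z in(0,.012,.024):print(z,plane(c,ce,z)[0])
    print("btn",plane(c,cb,.158)[0])
    q=h;o=(h[...,0]>8)&(h[...,0]<20)&(h[...,1]>80)
    P=plane(c,cnt[:,0],.024)[:,:2];rr=cv2.minAreaRect(P.astype(np.float32)*1000);print("rim",rr,cv2.boxPoints(rr))
E
```

```text
[300.98549107 249.93191964] 896 ((300.7210388183594, 249.69891357421875), (41.717613220214844, 22.1053466796875), 15.422160148620605) [410.50595238 171.60119048] 168
0 [0.62103794 0.02169195 0.        ]
0.012 [0.62998422 0.01995435 0.012     ]
0.024 [0.63893049 0.01821674 0.024     ]
btn [0.51533688 0.32876783 0.158     ]
rim ((637.7198486328125, 18.060405731201172), (109.5968246459961, 71.98798370361328), 64.22665405273438) [[581.4795   -15.636097]
 [646.30615  -46.93735 ]
 [693.9602    51.75691 ]
 [629.13354   83.05817 ]]
[271.54583333 204.42638889] 720 ((271.5033264160156, 204.40147399902344), (36.97872543334961, 19.514514923095703), 23.749494552612305) [146.94372294 246.56709957] 231
0 [0.62924408 0.02157718 0.        ]
0.012 [0.6274432  0.02126694 0.012     ]
0.024 [0.62564232 0.0209567  0.024     ]
btn [0.50931316 0.33030218 0.158     ]
rim ((625.8383178710938, 21.236949920654297), (105.37810516357422, 55.89453887939453), 64.18126678466797) [[577.7334   -14.020744]
 [628.04834  -38.364243]
 [673.94324   56.494644]
 [623.6283    80.83814 ]]
```

View pics/cs.png

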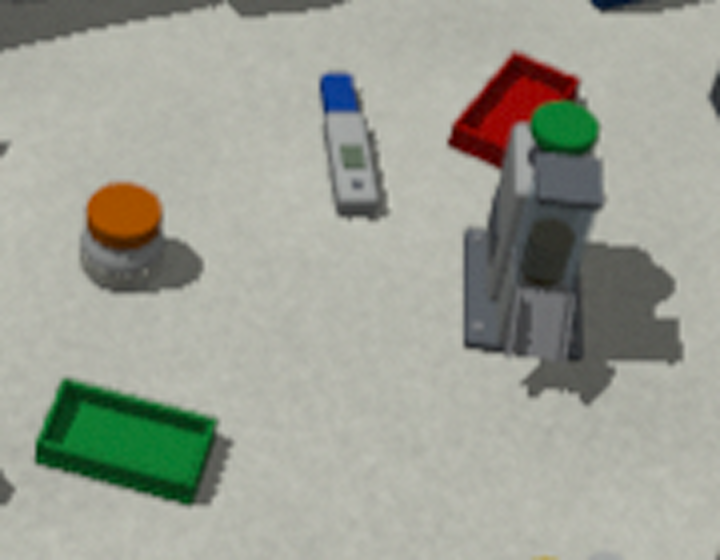

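View pics/ct.png

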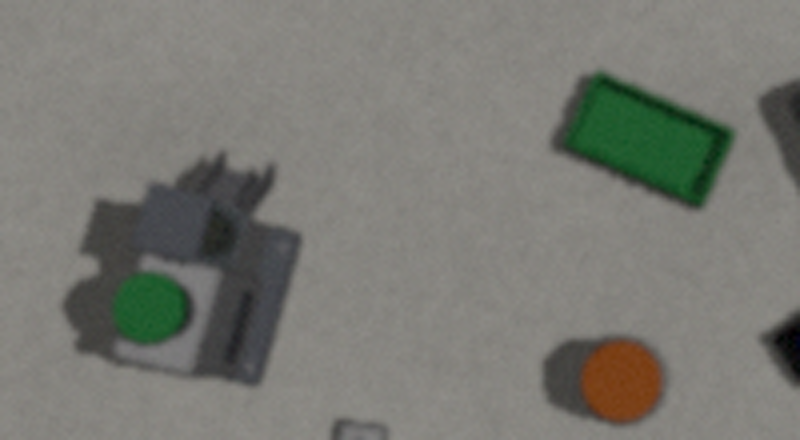

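The crops confirm the green oblong tray. The dispenser stands with its chute facing away from the robot. Next I'll measure the foot corners, button, mat and bystanders.

Run:
```python
from h import *
import pickle;s,t=pickle.load(open("st0.pkl","rb"))
print("cams",[(-np.array(c["R"]).T@np.array(c["t"])).round(3) for c in (s,t)])
crop(t,125,195,195,275,"pics/ct2.png",8)
crop(s,375,155,435,235,"pics/cs2.png",7)
h=hsv(t)
for n,lo,hi,sm,near,z in(("mat",8,22,70,(412,240),.005),("tub",5,15,150,(265,265),.058)):
  for c,ne in((t,near),(s,{"mat":(156,232),"tub":(300,192)}[n])):
    h=hsv(c);m,ce=big((h[...,0]>lo)&(h[...,0]<hi)&(h[...,1]>sm),ne)
    cnt=max(cv2.findContours(m.astype(np.uint8),0,1)[0],key=cv2.contourArea)
    P=plane(c,cnt[:,0],z)[:,:2];print(n,ce,m.sum(),plane(c,ce,z)[0].round(4),cv2.minAreaRect((P*1000).astype(np.float32)))
print("top foot R edge",plane(t,[(185,228),(174.5,266)],.012))
print("scene foot bl fl fr",plane(s,np.array([(465,230),(465,345),(582,358)])/4+[270,140],.012))
```

```text
cams [array([ 1.349, -0.12 ,  0.976]), array([ 0.452, -0.009,  1.181])]
mat [411.6836248 239.9145469] 2516 [ 0.5142 -0.3737  0.005 ] ((514.6142578125, -373.75640869140625), (127.95479583740234, 158.47166442871094), 4.613053798675537)
mat [156.70609884 232.27760252] 1902 [ 0.5155 -0.3683  0.005 ] ((517.3177490234375, -372.6427917480469), (130.73538208007812, 158.48516845703125), 5.285355567932129)
tub [264.74657534 264.82534247] 292 [0.4561 0.043  0.058 ] ((455.63616943359375, 42.31603240966797), (48.779930114746094, 48.28843688964844), 88.3416519165039)
tub [300.01886792 198.66037736] 53 [0.485  0.0375 0.058 ] ((483.6229553222656, 35.36198043823242), (47.53578186035156, 23.092897415161133), 68.44934844970703)
top foot R edge [[0.56716479 0.27022701 0.012     ]
 [0.46038519 0.2999539  0.012     ]]
scene foot bl fl fr [[0.46766383 0.30134549 0.012     ]
 [0.57673235 0.27038961 0.012     ]
 [0.59815582 0.3485278  0.012     ]]
```

View pics/ct2.png

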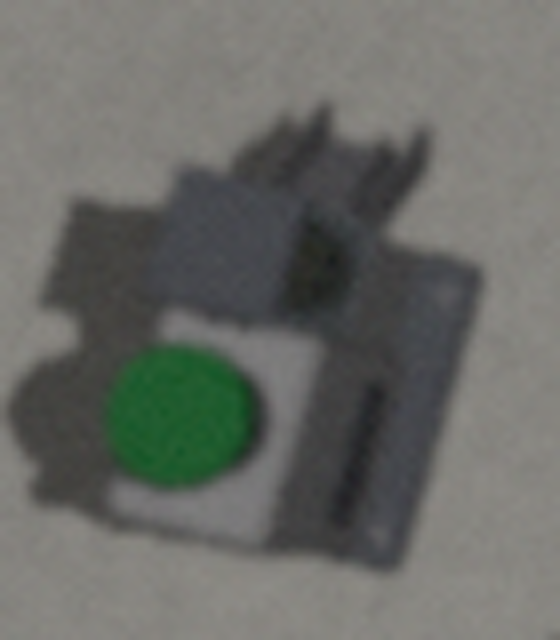

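View pics/cs2.png

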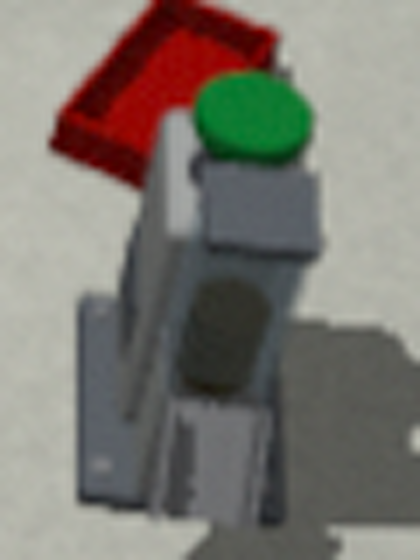

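```bash
cat >> h.py <<'E'
from scipy.spatial.transform import Rotation as Ro
def quat(phi):
    p=np.radians(phi);x=np.array([0,0,-1.]);y=np.array([np.cos(p),np.sin(p),0]);return Ro.from_matrix(np.c_[x,y,np.cross(x,y)]).as_quat()
F=np.array([np.cos(np.radians(-15.5)),np.sin(np.radians(-15.5))]);O=np.array([.561,.3155])
E
python3 - <<'E'
from h import *
c=imaging.capture("wrist");st=read_state();Rt=Ro.from_quat(st["ee_rot"]).as_matrix()
cam=-np.array(c["R"]).T@np.array(c["t"]);print("cam in tool",Rt.T@(cam-st["tcp_pos"]));print("axes\n",Rt.round(3))
print("yaw of y",np.degrees(np.arctan2(Rt[1,1],Rt[0,1])))
import pickle;s,t=pickle.load(open("st0.pkl","rb"))
a=np.array([np.cos(np.radians(64.2)),np.sin(np.radians(64.2))]);D=np.array([.627,.021]);G=D+.022*a
print("rack edge",plane(t,[(172,153),(243,151)],.03),"tube",plane(t,[(306,193),(318,226),(338,217)],.03))
B=O-.055*F;P=O+.105*F;Q=O+.147*F;M=np.array([.5145,-.3737])
for ph in(154.2,-25.8):print("grasp",ph,solver.solve_ik([*G,.003],quat(ph)))
for ph in(74.5,-105.5):
  for n,X,z in(("in",P,.003),("pre",Q,.1),("press",B,.137)):print(n,X,ph,solver.solve_ik([*X,z],quat(ph)))
for ph in(4.6,94.6,-175.4,-85.4):print("mat",ph,solver.solve_ik([*M,.008],quat(ph)))
E
```

```text
cam in tool [-0.17826474  0.0005054  -0.08143606]
axes
 [[-0.     0.291 -0.957]
 [ 0.    -0.957 -0.291]
 [-1.    -0.     0.   ]]
yaw of y -73.11036519712574
rack edge [[0.78346021 0.30348868 0.03      ]
 [0.78257092 0.09865588 0.03      ]] tube [[ 0.65437226 -0.07761219  0.03      ]
 [ 0.55960944 -0.10761331  0.03      ]
 [ 0.58323473 -0.16470261  0.03      ]]
grasp 154.2 [ 0.59819907  0.98674653 -1.0904027   1.6799909   0.97081764  1.11149807
  1.90087156]
grasp -25.8 [ 0.25448031  0.72788956 -0.51175085  1.69162515  0.45188576  0.84219956
 -0.90545205]
in [0.6621812  0.28743997] 74.5 [ 0.06915719  0.97770401 -0.87453312  1.4407665   0.79575517  1.09858153
  0.34531325]
pre [0.70265368 0.27621596] 74.5 [ 0.12287197  0.96466657 -1.01516024  1.28866996  0.80762124  1.31007524
  0.41747565]
press [0.50800033 0.33019811] 74.5 [ 0.03296806  0.61695438 -0.92090446  1.69678077  0.54185987  1.10426019
  0.24814259]
in [0.6621812  0.28743997] -105.5 [-0.14069552  0.84678925 -0.49262207  1.44928924  0.44784784  0.95828334
 -2.5931029 ]
pre [0.70265368 0.27621596] -105.5 [-0.07144303  0.81282486 -0.59446001  1.29709536  0.45828943  1.16642878
 -2.53951603]
press [0.50800033 0.33019811] -105.5 [-0.89449955  0.46263644  0.35162503  1.72958408 -0.18589504  0.98215746
 -2.31456048]
mat 4.6 [ 0.81788268  0.68107224 -0.32734459  1.70060458  0.28414471  0.80689809
  0.44090171]
mat 94.6 [ 1.01291565  0.74398346 -0.60828079  1.69340712  0.52883274  0.87425597
  1.83182129]
mat -175.4 [ 0.42735242  0.66709702  0.2090258   1.71558119 -0.18394314  0.77808748
 -2.33707817]
mat -85.4 [ 0.64308682  0.65862368 -0.08640793  1.70730524  0.07525847  0.77888919
 -0.96943347]
```

Measurements agree. The mat comes out at 128x158 mm, the foot is about 111 mm long with its corner consistent with the button position, and the dish is at (0.627, 0.021). The gripper will take the dish across its width near the +y end, with the camera side pointing away from the dispenser.

Run:
```python
from h import *
a=np.array([np.cos(np.radians(64.2)),np.sin(np.radians(64.2))]);G=np.array([.627,.021])+.022*a
r.move_pose([*G,.12],quat(-25.8))
c=imaging.capture("wrist");cv2.imwrite("pics/w1.png",c["img"][:,:,::-1])
r.move_straight([*G,.002],vel=.1)
s=read_state();print(s["t"],s["tcp_pos"],s["ft_force"])
r.set_gripper(.0,25)
s=read_state();print(s["t"],s["tcp_pos"],s["gripper_width"],s["ft_force"])
c=imaging.capture("wrist");cv2.imwrite("pics/w2.png",c["img"][:,:,::-1])
```

```text
4.4583 [0.63702158 0.04081907 0.00266708] [-0.18723021 -0.85412271  0.31537865]
5.225 [0.63655663 0.04081327 0.00199281] -0.00013646574622141398 [ 1.04106254 -0.28025433 -0.50092079]
```

View pics/w2.png

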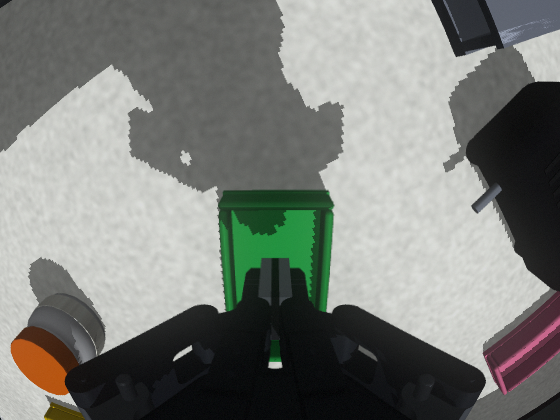

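View pics/w1.png

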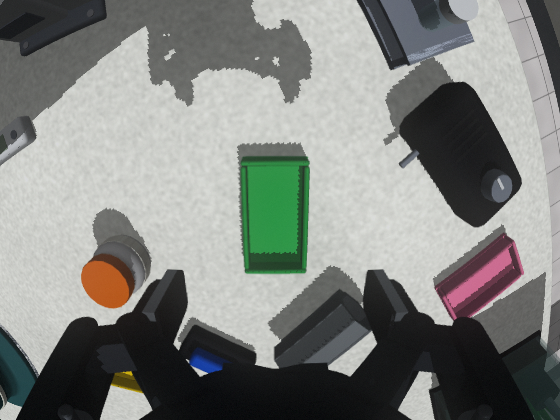

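The gripper reads width 0 and w2 shows the shut fingers over the tray at (275,270), so the grasp missed. I'll project the fisheye geometry to see why before moving.

Run:
```python
from h import *
c=imaging.capture("wrist");s=read_state();import pickle
t=imaging.capture("top");sc=imaging.capture("scene");pickle.dump((c,t,sc),open("st1.pkl","wb"))
R=np.array(c["R"]);cam=-R.T@np.array(c["t"]);print("cam",cam,"tcp",s["tcp_pos"],"fwd",R[2],"up",-R[1])
def fray(px):
    d=np.array(px,float)-[c["cx"],c["cy"]];ra=np.hypot(*d);th=ra/c["fx"];v=np.r_[d/ra*np.sin(th),np.cos(th)];return v@R
for z,px in((.024,(222,192)),(.024,(331,192)),(.0,(222,210)),(.024,(219,270)),(.024,(330,270))):
    v=fray(px);print(px,z,cam+v*(z-cam[2])/v[2])
Rt=Ro.from_quat(s["ee_rot"]).as_matrix();print(Rt.round(3))
def fproj(X):
    q=R@X+np.array(c["t"]);th=np.arctan2(np.hypot(q[0],q[1]),q[2]);return np.array([c["cx"],c["cy"]])+c["fx"]*th*q[:2]/np.hypot(q[0],q[1])
print("tcp px",fproj(s["tcp_pos"]))
crop(t,210,150,360,250,"pics/t1.png",5)
crop(sc,230,140,370,280,"pics/s1.png",4)
```

```text
cam [0.67222803 0.11353093 0.18032855] tcp [0.6365755  0.04079078 0.00199002] fwd [-0.13867854 -0.28454009 -0.94858062] up [ 0.41298771  0.85395971 -0.3165343 ]
(222, 192) 0.024 [0.62958816 0.08662382 0.024     ]
(331, 192) 0.024 [0.67893772 0.06276677 0.024     ]
(222, 210) 0.0 [0.61776152 0.07282148 0.        ]
(219, 270) 0.024 [0.60631123 0.04842137 0.024     ]
(330, 270) 0.024 [0.66155384 0.0217268  0.024     ]
[[-0.     0.9   -0.435]
 [ 0.    -0.435 -0.9  ]
 [-1.    -0.    -0.   ]]
tcp px [274.35426055 243.61287416]
```

View pics/s1.png

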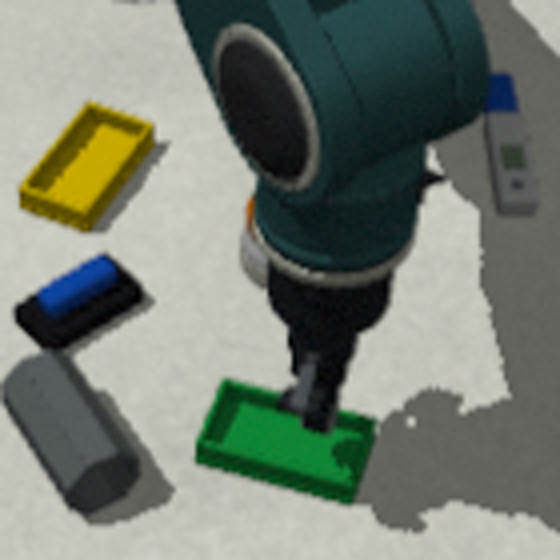

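View pics/t1.png

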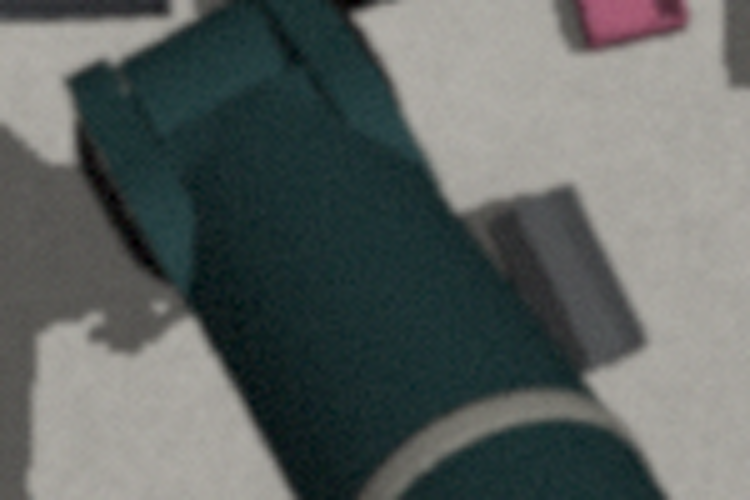

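Run:
```python
from h import *
import pickle;c,t,sc=pickle.load(open("st1.pkl","rb"));R=np.array(c["R"])
def fproj(X):
    q=R@X+np.array(c["t"]);th=np.arctan2(np.hypot(q[0],q[1]),q[2]);return np.array([c["cx"],c["cy"]])+c["fx"]*th*q[:2]/np.hypot(q[0],q[1])
T=np.array([.6366,.0408,0]);a=np.array([.435,.9,0])
for z in(.002,.01,.02,.03,.04):print(z,fproj(T+[0,0,z]),fproj(T+[0,0,z]+.011*a),fproj(T+[0,0,z]-.011*a))
for z in(.002,.02,.03):print(z,proj(sc,T+[0,0,z]))
crop(c,190,170,370,390,"pics/w2c.png",2.7)
crop(sc,280,215,330,270,"pics/s1c.png",10)
```

```text
0.002 [274.38421936 243.59106485] [274.36654168 226.58866063] [274.40178362 259.82328218]
0.01 [274.35717103 249.29510941] [274.33794316 231.75037023] [274.37625339 265.9843829 ]
0.02 [274.32037171 257.06993852] [274.29887453 238.81618344] [274.34166354 274.34502356]
0.03 [274.27981774 265.65750794] [274.25559569 246.66295976] [274.30374222 283.52854141]
0.04 [274.23497067 275.17820192] [274.20744772 255.41689682] [274.26205465 293.64565915]
0.002 [[308.89156308 253.38911878]]
0.02 [[309.19756615 249.32550504]]
0.03 [[309.37051957 247.02874411]]
```

View pics/w2c.png

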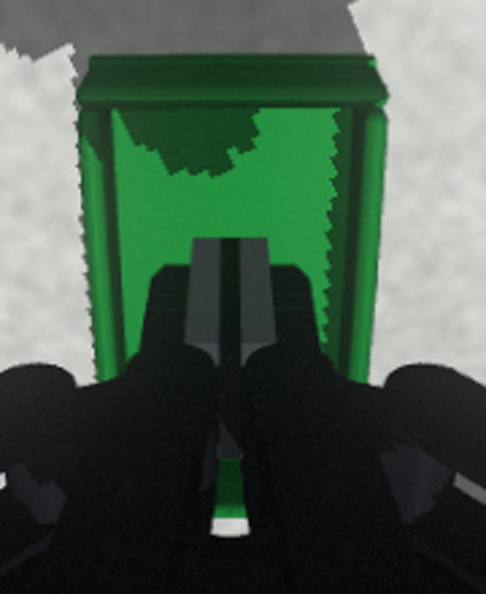

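View pics/s1c.png

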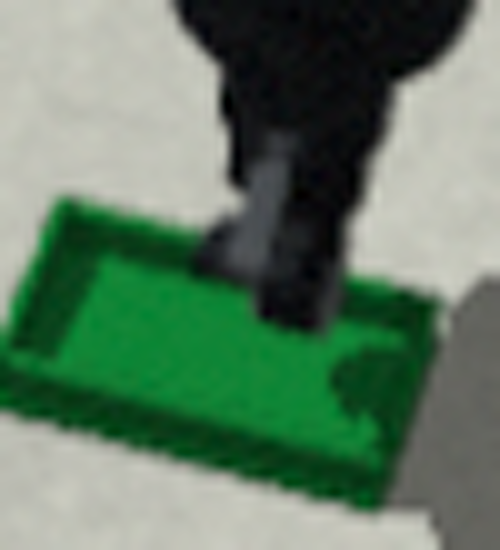

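Both views put the shut tips well above the commanded TCP: scene (311,248) gives z≈0.025, while the TCP reads 0.002. The fingers therefore swept over the rim. I'll probe downward in small steps, watching the force, to find the true tip height.

Run:
```python
from h import *
s=read_state();p=np.array(s["tcp_pos"]);f0=np.array(s["ft_force"]);print(f0,s["gripper_width"])
for k in range(1,13):
    try:r.move_straight([.6366,.0408,.002-.002*k],vel=.05)
    except Exception as e:print(repr(e));break
    s=read_state();f=np.array(s["ft_force"])-f0;print(k,s["t"],np.round(s["tcp_pos"][2],4),f.round(2))
    if abs(f[2])>3:break
```

```text
[0.1132398  0.04617571 0.63616804] -3.8763288713955644e-05
1 5.675 -0.0002 [-0.74  0.23 -0.47]
2 5.925 -0.0022 [-1.11  0.06 -0.47]
3 6.175 -0.0041 [-0.02 -0.34 -0.62]
4 6.425 -0.0061 [-0.35 -0.38 -0.16]
5 6.675 -0.0081 [ 0.32 -0.85 -0.88]
6 6.925 -0.0101 [ 0.17 -0.19 -0.37]
7 7.175 -0.0122 [-0.49 -0.24 -0.03]
8 7.425 -0.0141 [ 0.78  1.02 -0.09]
9 7.675 -0.0161 [-0.06  0.39  0.56]
10 7.925 -0.0182 [ 0.34  0.19 -0.34]
11 8.175 -0.0201 [ 0.62 -0.56 -0.72]
12 8.425 -0.0221 [ 0.71 -1.36  0.06]
```

Run:
```python
from h import *
c=imaging.capture("wrist");sc=imaging.capture("scene");s=read_state();print(s["tcp_pos"],-np.array(c["R"]).T@np.array(c["t"]))
a=cv2.resize(c["img"][150:400,150:400],(600,600));cv2.imwrite("pics/w3.png",a[:,:,::-1])
crop(sc,275,205,335,270,"pics/s3.png",9)
```

```text
[ 0.63662869  0.04082716 -0.02200001] [0.67220214 0.11351349 0.15618799]
```

View pics/w3.png

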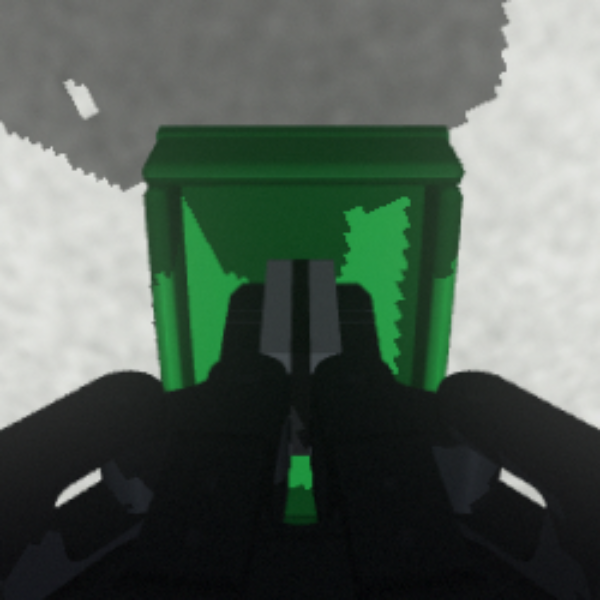

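View pics/s3.png

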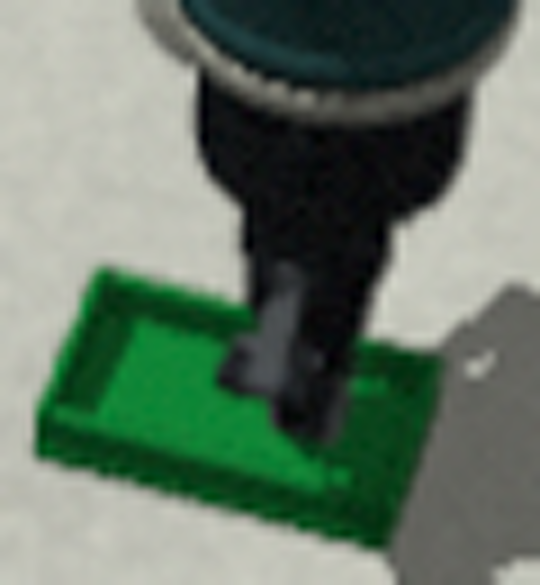

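Run:
```python
from h import *
f0=np.array([0,0,0.2])
for k in range(1,12):
    r.move_straight([.6366,.0408,-.022-.0015*k],vel=.05)
    s=read_state();f=np.array(s["ft_force"])-f0;print(k,s["t"],np.round(s["tcp_pos"][2],4),f.round(2))
    if abs(f[2])>2.5:break
```

```text
1 8.775 -0.0236 [-0.05  0.72 -0.92]
2 9.025 -0.0251 [ 0.15 -0.49 -0.07]
3 9.275 -0.0266 [ 0.23  1.06 -0.49]
4 9.525 -0.0281 [ 0.13 -0.35 -0.57]
5 9.775 -0.0296 [ 0.44  0.38 -0.52]
6 10.025 -0.0298 [-8.27 -1.77 20.98]
```

Contact came at TCP z = -0.030 against the dish floor at 0.005, so the real tips sit about 35 mm behind the reported TCP. I'll use that offset from here on, back out and re-measure the dish.

```bash
cat >> h.py <<'E'
TZ=-.035   # command z = true shut-tip z + TZ
def fray(c,px):
    R=np.array(c["R"]);d=np.array(px,float)-[c["cx"],c["cy"]];ra=np.hypot(*d);th=ra/c["fx"];return -R.T@np.array(c["t"]),np.r_[d/ra*np.sin(th),np.cos(th)]@R
def fplane(c,px,z):
    o,v=fray(c,px);return o+v*(z-o[2])/v[2]
E
python3 - <<'E'
from h import *
r.move_straight([.6366,.0408,.07+TZ],vel=.15)
r.set_gripper(.085,25)
c=imaging.capture("wrist");s=read_state();print(s["t"],s["tcp_pos"],s["gripper_width"],s["ft_force"])
import pickle;pickle.dump(c,open("w4.pkl","wb"))
cv2.imwrite("pics/w4.png",c["img"][:,:,::-1])
E
```

```text
11.45 [0.63659077 0.04077203 0.03501088] 0.08469411803426195 [ 0.2075818  -0.11344585  0.39293963]
```

View pics/w4.png

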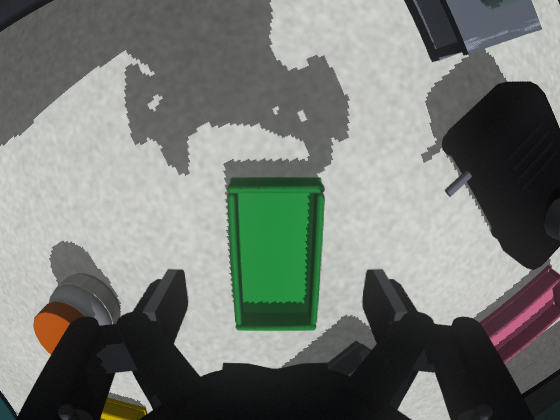

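w4 shows the whole tray: the +y rim runs from (227,190) to (325,190) and the -y rim from (236,329) to (317,329).

Run:
```python
from h import *
import pickle;c=pickle.load(open("w4.pkl","rb"))
crop(c,205,160,345,345,"pics/w4c.png",3.2)
Q=[fplane(c,p,.024)[:2] for p in((227,190),(325,190),(236,329),(317,329))]
Q=np.array(Q);print(Q.round(4));e=(Q[0]+Q[1])/2;g=(Q[2]+Q[3])/2;d=e-g
print("len",np.hypot(*d),"ang",np.degrees(np.arctan2(d[1],d[0])),"cen",(e+g)/2,"w",np.hypot(*(Q[0]-Q[1])),np.hypot(*(Q[2]-Q[3])))
t=.085
T=np.array([.6366,.0408]);print("tcp offset along",(T-(e+g)/2)@d/np.hypot(*d))
```

```text
[[ 0.624   0.0807]
 [ 0.6775  0.0548]
 [ 0.5781 -0.0148]
 [ 0.6321 -0.041 ]]
len 0.10595611892245481 ang 64.46741515974387 cen [0.62793354 0.01991755] w 0.059481085296052325 0.06012319391520275
tcp offset along 0.022578532775031163
```

View pics/w4c.png

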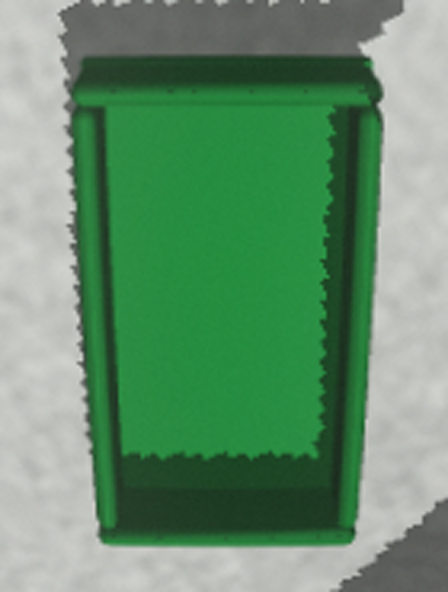

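The size and position agree (width 59.5–60 mm, centre (0.628, 0.020), 22 mm offset). Grasping with the corrected height.

Run:
```python
from h import *
r.move_straight([.6366,.0408,.003+TZ],vel=.1)
s=read_state();print(s["t"],s["tcp_pos"],s["ft_force"])
r.set_gripper(.04,30)
s=read_state();print(s["t"],s["tcp_pos"],s["gripper_width"],s["ft_force"])
if s["gripper_width"]>.055:
    r.move_straight([.6366,.0408,.03+TZ],vel=.1)
    s=read_state();print(s["t"],s["gripper_width"],s["ft_force"])
sc=imaging.capture("scene");crop(sc,230,140,370,280,"pics/s5.png",4)
c=imaging.capture("wrist");cv2.imwrite("pics/w5.png",c["img"][:,:,::-1])
```

```text
12.2667 [ 0.63694641  0.04097229 -0.03162239] [-0.04244164 -0.13252344  1.22001255]
12.625 [ 0.63701057  0.04075911 -0.03122452] 0.05939507298318988 [-1.41704214 -0.7843481   6.76141964]
13.0417 0.059025629659030576 [-0.5977691  -0.44191009 -1.38324411]
```

View pics/s5.png

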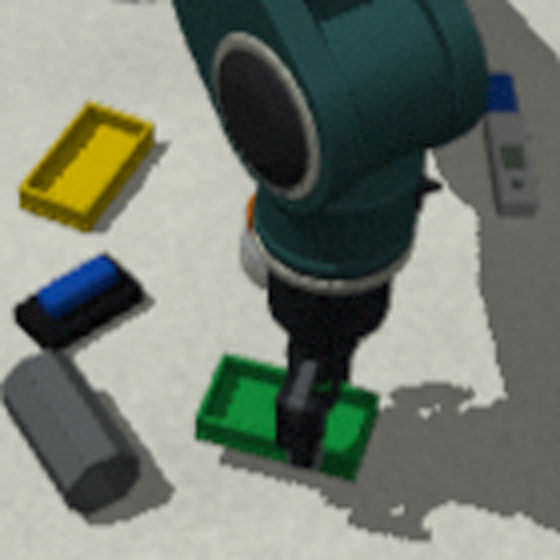

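View pics/w5.png

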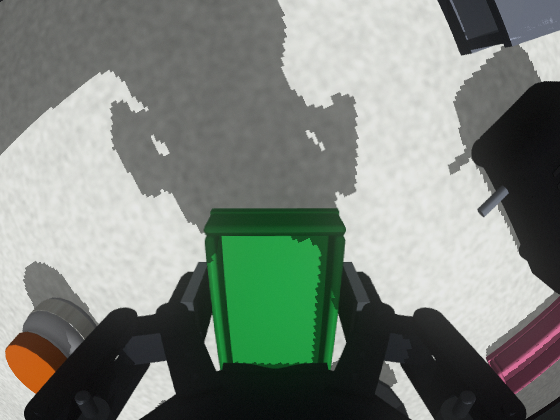

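Gripped at width 59.4 mm and lifted level, tube and tub undisturbed. Next I carry it to the front of the chute.

Run:
```python
from h import *
GO=.0225
r.move_straight([.6366,.0408,.09-.032],vel=.15)
Q=O+(.130+GO)*F
r.move_straight([*Q,.09-.032],ori=quat(-105.5),vel=.12)
s=read_state();print(s["t"],s["tcp_pos"],s["gripper_width"],s["ft_force"])
r.move_straight([*Q,.004-.032],vel=.1)
s=read_state();print(s["t"],s["tcp_pos"],s["gripper_width"],s["ft_force"])
sc=imaging.capture("scene");crop(sc,340,140,480,280,"pics/s6.png",4)
t=imaging.capture("top");crop(t,110,140,260,280,"pics/t6.png",4)
c=imaging.capture("wrist");cv2.imwrite("pics/w6.png",c["img"][:,:,::-1])
import pickle;pickle.dump((sc,t,c),open("st6.pkl","wb"))
```

```text
15.9 [0.70798735 0.27423117 0.05793782] 0.05944374638721699 [-1.31854671  1.00705354 -1.28754137]
16.9083 [ 0.70843629  0.27495859 -0.02725447] 0.05935875882319324 [ 0.03164834 -0.24513539 -0.5666769 ]
```

View pics/s6.png

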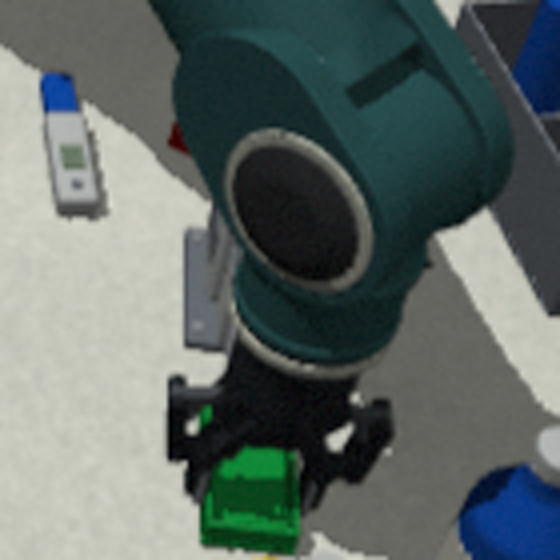

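View pics/t6.png

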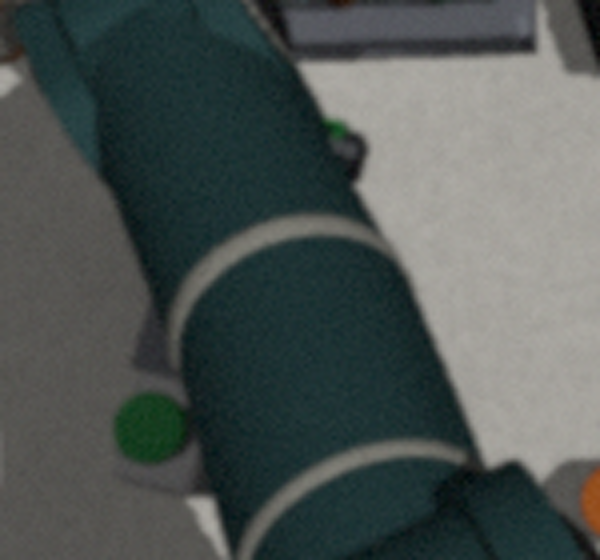

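View pics/w6.png

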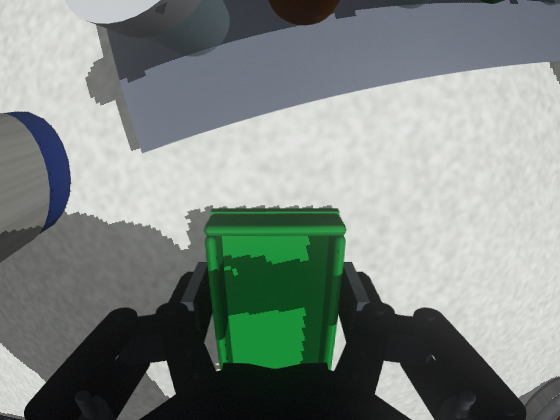

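The dish is held level in front of the chute, and the rack in w6 is well clear. Sliding in low along the shelf, watching the force.

Run:
```python
from h import *
GO=.0225
r.move_straight([*(O+(.130+GO)*F),.0015-.032],vel=.05)
for d in(.115,.100,.083):
    r.move_straight([*(O+(d+GO)*F),.0015-.032],vel=.06)
    s=read_state();print(d,s["t"],s["tcp_pos"],s["gripper_width"],np.round(s["ft_force"],2))
    if np.hypot(*s["ft_force"][:2])>5:break
r.set_gripper(.085)
s=read_state();print(s["t"],s["ft_force"])
X=O+(.083+GO)*F
r.move_straight([*X,.12],vel=.2)
c=imaging.capture("wrist");cv2.imwrite("pics/w7.png",c["img"][:,:,::-1])
sc=imaging.capture("scene");crop(sc,340,140,480,280,"pics/s7.png",4)
t=imaging.capture("top");crop(t,110,140,260,280,"pics/t7.png",4)
import pickle;pickle.dump((sc,t,c),open("st7.pkl","wb"))
```

```text
0.115 17.7083 [ 0.69321247  0.27913601 -0.03022694] 0.059417985176861185 [ 0.15  0.34 -1.13]
0.1 18.1083 [ 0.67874478  0.28308232 -0.03036358] 0.059101796124803235 [ 0.27 -0.11 -0.28]
0.083 18.5417 [ 0.66247366  0.28754359 -0.030297  ] 0.059290033696313436 [ 0.37 -0.12 -0.73]
18.925 [0.35506513 0.13443674 0.38054853]
```

View pics/s7.png

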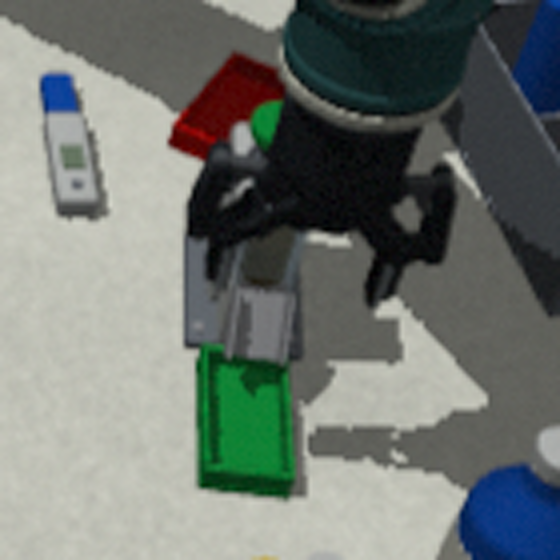

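View pics/w7.png

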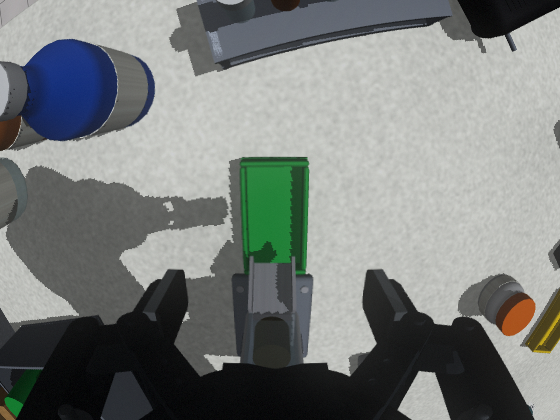

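The dish sits centred under the chute: in w7 the dish centre is column 274, chute 273 and foot 273. Now the lengthwise distance.

Run:
```python
from h import *
import pickle;sc,t,c=pickle.load(open("st7.pkl","rb"))
crop(c,220,145,330,360,"pics/w7c.png",2.7)
def loc(p): v=np.array(p[:2])-O;return np.round([v@F,v@np.array([-F[1],F[0]])],4)
for n,p,z in(("rimfarL",(240,165),.024),("rimfarR",(309,165),.024),("footL",(233,275),.012),("footR",(313,275),.012),("lipL",(248,258),.04),("lipR",(297,258),.04)):print(n,loc(fplane(c,p,z)))
h=hsv(t);m,ce=big((h[...,0]>45)&(h[...,0]<80)&(h[...,1]>120)&(h[...,2]>30),(147,247));print("btn top",ce,plane(t,ce,.16),O-.055*F)
```

```text
rimfarL [0.1356 0.0286]
rimfarR [ 0.1355 -0.0303]
footL [0.0216 0.0412]
footR [ 0.0216 -0.0397]
lipL [0.0555 0.0227]
lipR [ 0.0555 -0.0207]
btn top [182.67364017 197.50627615] [[0.62986243 0.24075263 0.16      ]] [0.50800033 0.33019811]
```

View pics/w7c.png

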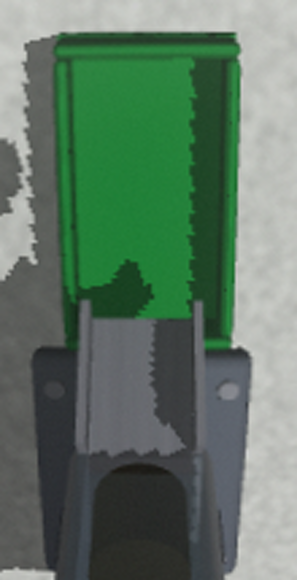

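View pics/t7.png

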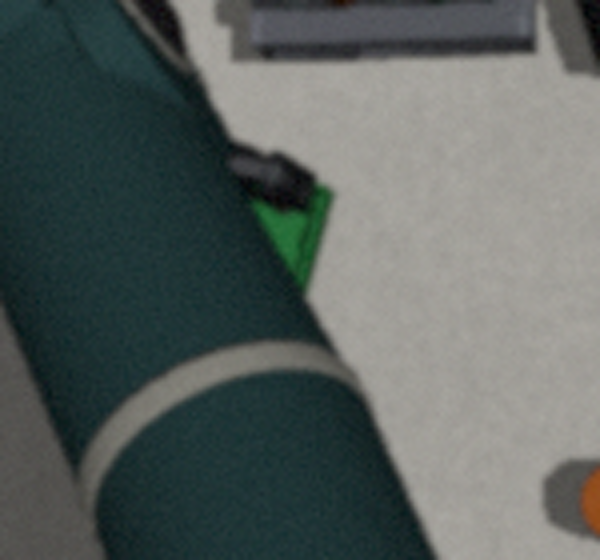

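The dish's far rim is 136 mm in front of the origin, so its centre is about 78–81 mm out, laterally within 1 mm: well placed. Next I shut the gripper and hover over the plunger.

Run:
```python
from h import *
X=O+.1055*F
r.move_straight([*X,.225+TZ],vel=.25)
r.set_gripper(0,30)
B=np.array([.510,.330])
r.move_straight([*B,.225+TZ],vel=.15)
r.move_straight([*B,.175+TZ],vel=.1)
s=read_state();print(s["t"],s["tcp_pos"],s["ft_force"])
c=imaging.capture("wrist");cv2.imwrite("pics/w8.png",c["img"][:,:,::-1])
sc=imaging.capture("scene");crop(sc,340,100,480,240,"pics/s8.png",4)
print(proj(sc,[[*B,.175],[*B,.16]]))
```

```text
23.0333 [0.51023153 0.33014781 0.14030505] [-0.67036273 -0.36505822 -0.57764185]
[[411.68420734 165.4965108 ]
 [410.48753778 169.66549894]]
```

View pics/s8.png

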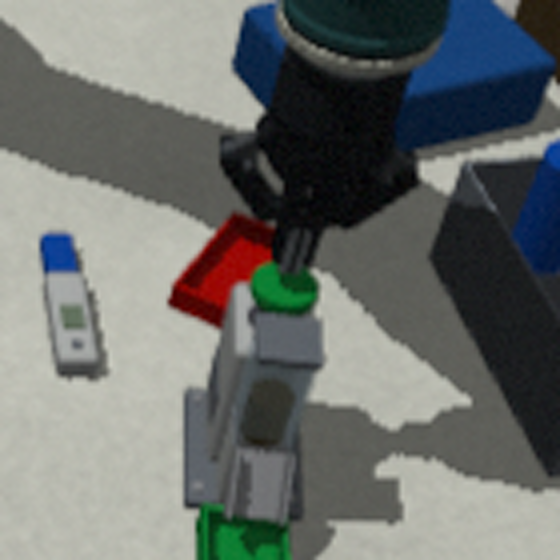

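View pics/w8.png

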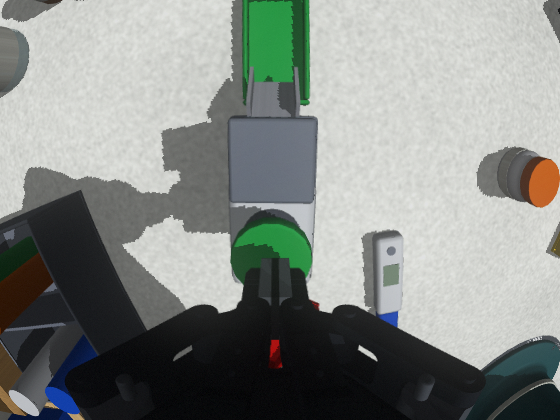

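The tips are centred over the button (w8 column 274 vs button 271; scene tip at crop (292,275) just above the button). Pressing in guarded steps.

Run:
```python
from h import *
B=[.510,.330]
for z in(.158,.145,.140,.138,.137,.136,.135,.134,.133,.132):
    r.move_straight([*B,z+TZ],vel=.05)
    s=read_state();print(z,s["t"],np.round(s["tcp_pos"][2],4),np.round(s["ft_force"],1))
    if s["ft_force"][2]>25:break
sc=imaging.capture("scene");crop(sc,340,100,480,280,"pics/s9.png",3.3)
r.move_straight([*B,.21+TZ],vel=.12)
sc=imaging.capture("scene");crop(sc,340,100,480,280,"pics/s10.png",3.3)
c=imaging.capture("wrist");cv2.imwrite("pics/w10.png",c["img"][:,:,::-1])
print(read_state()["t"])
```

```text
0.158 23.625 0.1231 [ 0.3 -0.6  5. ]
0.145 24.0333 0.1104 [-1.  -1.7  9.8]
0.14 24.2833 0.1056 [-0.1 -1.4 10.3]
0.138 24.5333 0.1037 [-0.8 -1.4 12.9]
0.137 24.7833 0.1031 [-2.9 -2.2 17.1]
0.136 25.0333 0.103 [-8.5 -6.7 29.4]
25.95
```

View pics/s9.png

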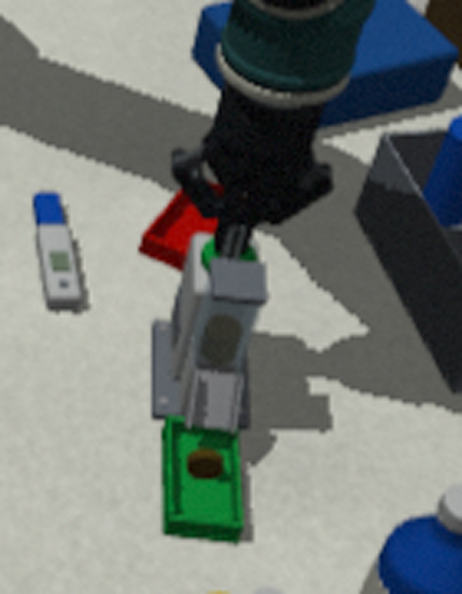

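View pics/s10.png

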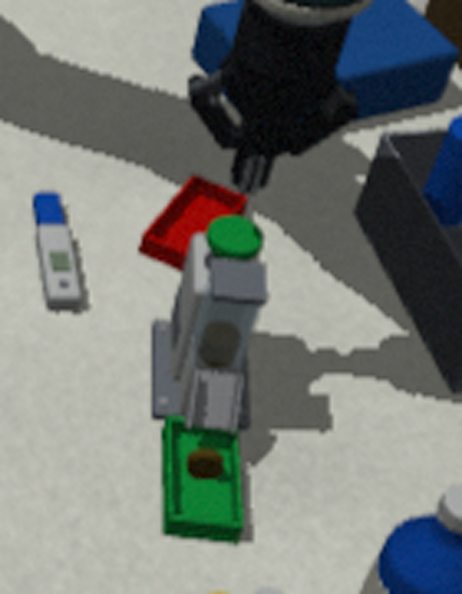

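View pics/w10.png

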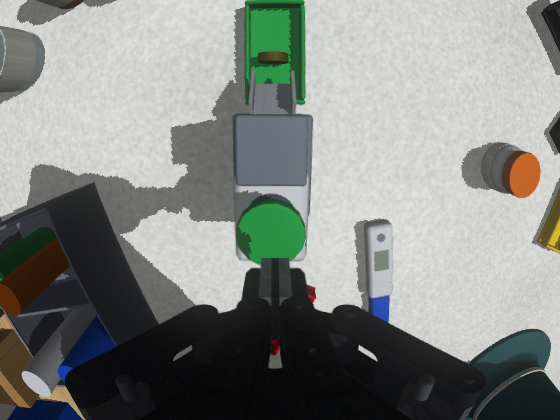

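The stop was reached (TCP z stays at 0.103 while the force rises to 29 N) and the plunger came back up. Exactly one wafer lies in the dish at s10 crop (206,464). Regrasping.

Run:
```python
from h import *
X=O+.1055*F
r.move_straight([.510,.330,.225+TZ],vel=.15)
r.move_straight([*X,.225+TZ],vel=.2)
r.set_gripper(.085,30)
r.move_straight([*X,.15+TZ],vel=.2)
c=imaging.capture("wrist");cv2.imwrite("pics/w11.png",c["img"][:,:,::-1]);crop(c,220,100,330,340,"pics/w11c.png",2.4)
def loc(p): v=np.array(p[:2])-O;return np.round([v@F,v@np.array([-F[1],F[0]])],4)
s=read_state();print(s["t"],s["tcp_pos"])
import pickle;pickle.dump(c,open("w11.pkl","wb"))
```

```text
28.5 [0.66343321 0.28777039 0.11670339]
```

View pics/w11c.png

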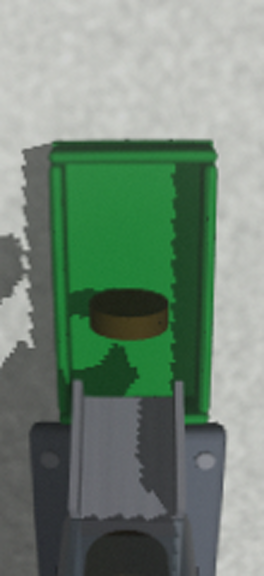

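Seen in w11c, the wafer at crop (128,315) stands on its edge in the dish: a foreshortened face plus a 9 mm rim. It is inside and clear of the chute, so I'll move gently and let it topple inside if it does. Grip, pull straight out, check.

Run:
```python
from h import *
GO=.0225
X=O+(.083+GO)*F
r.move_straight([*X,-.031],vel=.12)
r.set_gripper(.04,30)
s=read_state();print(s["t"],s["tcp_pos"],s["gripper_width"],np.round(s["ft_force"],2))
if s["gripper_width"]>.055:
    r.move_straight([*X,-.0295],vel=.03)
    r.move_straight([*(O+(.135+GO)*F),-.0295],vel=.06)
    s=read_state();print(s["t"],s["gripper_width"],np.round(s["ft_force"],2))
    r.move_straight([*(O+(.135+GO)*F),.06],vel=.1)
s=read_state();print(s["t"],s["tcp_pos"],s["gripper_width"],np.round(s["ft_force"],2))
sc=imaging.capture("scene");crop(sc,340,120,480,280,"pics/s12.png",3.7)
c=imaging.capture("wrist");cv2.imwrite("pics/w12.png",c["img"][:,:,::-1])
```

```text
30.225 [ 0.66297398  0.28740179 -0.03031475] 0.059257090551883836 [-1.89 -0.29  6.41]
31.4917 0.0592004812927759 [ 0.24  0.67 -0.79]
32.5333 [0.71236293 0.27318887 0.05911066] 0.05907166512811537 [-1.13 -0.32 -1.36]
```

View pics/s12.png

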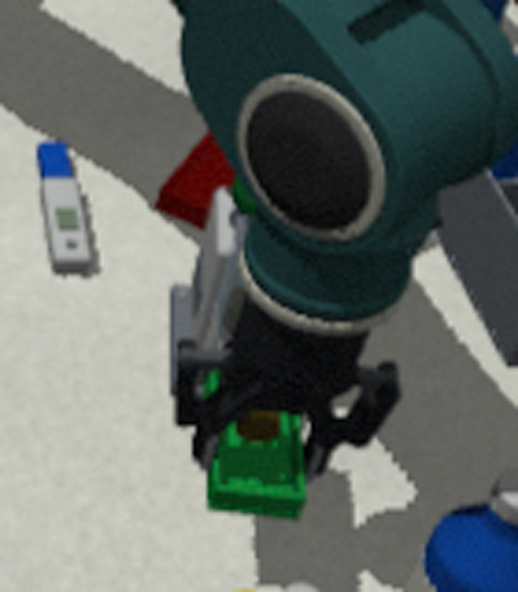

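View pics/w12.png

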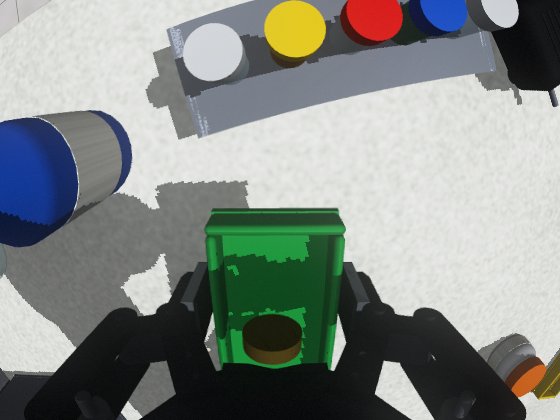

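The dish is lifted clear with the wafer inside (w12 (272,338)). Carrying level to the mat.

Run:
```python
from h import *
a=np.radians(-85.4);M=np.array([.5145,-.3735]);G=M+.0225*np.array([np.cos(a),np.sin(a)])
Q=O+(.135+.0225)*F
r.move_straight([*Q,.075],vel=.1)
r.move_straight([*G,.075],ori=quat(-175.4),vel=.13)
s=read_state();print(s["t"],s["tcp_pos"],s["gripper_width"],np.round(s["ft_force"],2))
r.move_straight([*G,.035],vel=.1)
sc=imaging.capture("scene");crop(sc,100,150,280,300,"pics/s13.png",4)
c=imaging.capture("wrist");cv2.imwrite("pics/w13.png",c["img"][:,:,::-1])
```

```text
38.45 [ 0.51638846 -0.39577893  0.07499783] 0.059437655885113475 [0.15 0.27 0.31]
```

View pics/s13.png

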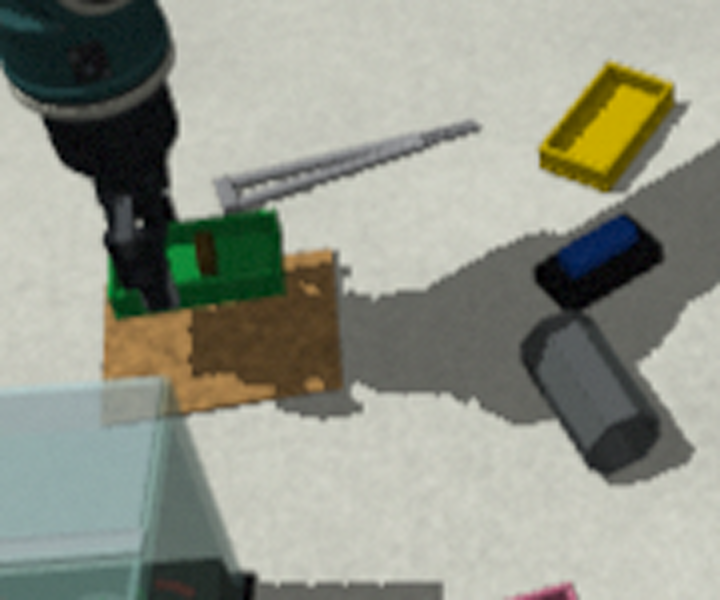

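View pics/w13.png

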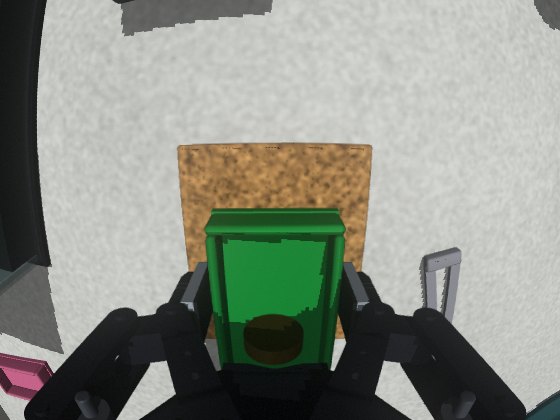

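The dish is over the mat, aligned with it, wafer still inside and on edge. Setting it down with a force check.

Run:
```python
from h import *
a=np.radians(-85.4);M=np.array([.5145,-.3735]);G=M+.0225*np.array([np.cos(a),np.sin(a)])
r.move_straight([*G,-.015],vel=.08)
for z in(-.022,-.0235,-.0245,-.0255,-.0265):
    r.move_straight([*G,z],vel=.03);f=read_state()["ft_force"];print(z,np.round(f,2))
    if f[2]>2.5:break
r.set_gripper(.085)
r.pause(.2)
r.move_straight([*G,.14],vel=.15)
s=read_state();print(s["t"],s["tcp_pos"],s["gripper_width"],np.round(s["ft_force"],2))
c=imaging.capture("wrist");cv2.imwrite("pics/w14.png",c["img"][:,:,::-1])
sc=imaging.capture("scene");cv2.imwrite("pics/s14.png",sc["img"][:,:,::-1])
crop(sc,100,150,280,300,"pics/s14c.png",4)
```

```text
-0.022 [ 0.82  0.04 -0.26]
-0.0235 [-1.06  0.8  -0.67]
-0.0245 [-0.21  0.46 -0.55]
-0.0255 [-0.54 -0.14  3.32]
42.8417 [ 0.5159114  -0.39562038  0.13903625] 0.08484737376632573 [-0.32  1.43  0.11]
```

View pics/s14c.png

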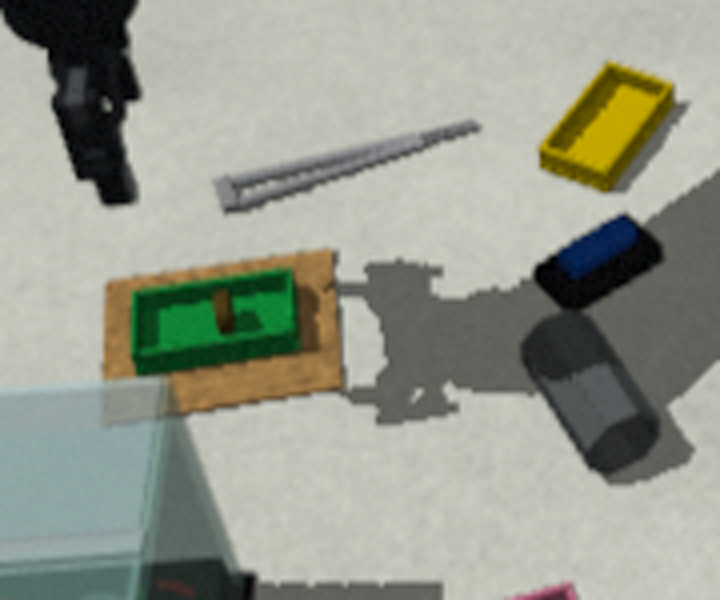

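View pics/w14.png

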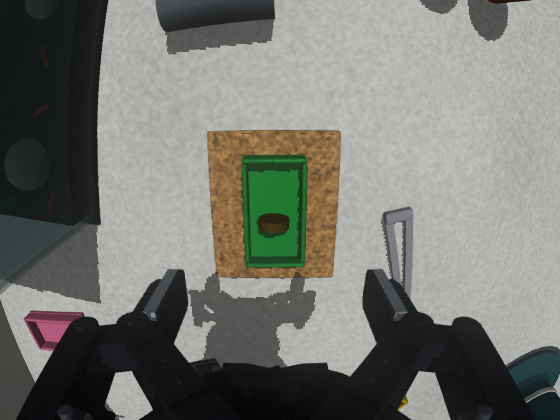

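View pics/s14.png

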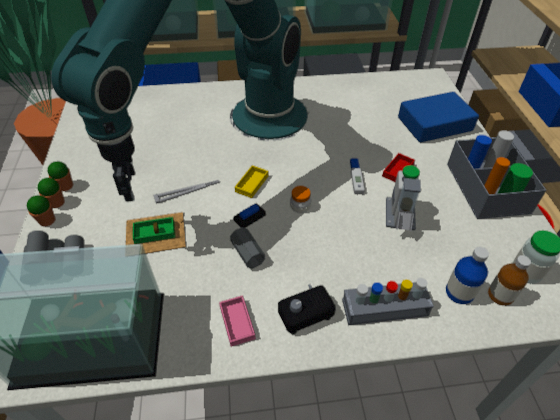

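The dish stands fully on the mat (s14c (215,320)) with the wafer inside, and the bystanders are at their first pixels. Handing in.

Run:
```python
from h import *
ticket.finish_job();print(read_state()["t"])
```

```text
the job is handed in; nothing more can be done
the job is handed in; nothing more can be done
```

The job is done and handed in. The green dish stands on the cork mat with one wafer in it, last clock reading 42.8 s of the 66 s allowed.

**What I did:** I gripped the green dish across its width and slid it in under the chute. I then pressed the plunger to its stop once, where the wrist force peaked at about 29 N, and let it rise. After that I pulled the dish straight out and carried it level to the mat.

**Last checks:**
- **Dish:** in the scene and wrist pictures it lies wholly on the mat, with the gripper open, well above it and touching nothing.
- **Bystanders:** the tube, tub, scraper, tweezers and meter look unmoved by eye; I didn't re-measure them.
- **Dispenser:** the plunger came back up and only one wafer came out.

**What failed or disagreed:**
- **First grasp missed:** the fingers closed above the dish. A contact probe showed the true fingertips about 35 mm short of the reported TCP, and I corrected for that. The probe pressed the dish floor with about 21 N, with no visible shift.
- **Wafer on its edge:** it is standing on its edge rather than lying flat. It stayed that way through the carry, and I left it.
- **Camera disagreement:** lengths differed by 3 to 7 mm between the scene and top cameras. The dish's place under the chute was therefore known only as about 78 to 81 mm in front of the dispenser origin, the near end of the recommended range.

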